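# Hold the grater's pusher down in its feed chute

## Task

Take the dust cap off the electric grater's feed chute and set it down, without dropping it, right way up on the black draining mat. Then slide the pusher that fits the chute (the wide one with the rectangular foot, not the slim round one) upright into the chute and press it down gently against the springy plate inside until its collar is almost on the chute's rim. Finish while still gripping it and holding it down there, and leave the slim pusher and the bowl standing where they are.

Things in the scene. Friction and masses are not known exactly. Their poses are not given: they have to be found in the camera images.
- grater: Electric grater, white plastic, fixed. Origin on the worktop below the centre of its feed chute, z up, x along the chute's long side towards the motor. Base from x -75 to +165 mm, y +-70 mm, 85 mm high; motor housing from x 60 to 156 mm, y +-60 mm, 155 mm high with its control. The chute is an upright rectangular tower, outside 76 x 48 mm (x, y), rising to 170 mm above the worktop.
- chute_rim (a point): Centre of the chute's mouth, level with its rim, 170 mm above the worktop; axes as the grater's. The slot is 60 mm (x) by 32 mm (y) inside, 2 mm more than the pusher's foot both ways; over the top 12 mm it flares by 5 mm on every side. The cap covers it at the start.
- plate (a joint): How far the sprung plate in the bottom of the chute is pressed down, in m: 0 at rest (its top 68 mm below the rim), stop at 0.014. The spring pushes up with 3 N at 0, growing 600 N/m: 10 N at 0.012, where the pusher's collar meets the rim. Let go, it lifts the pusher back up.
- cap: Loose grey plastic dust cap, about 60 g. Origin at the centre of its underside (lower edge of its skirt), z up. Top plate 92 x 64 mm (x, y), upper face 17 mm above the origin; skirt 12 mm deep round the chute's rim with 5 mm play; round knob in the middle, 24 mm diameter, from 17 to 47 mm above the origin. It starts on the chute, origin 158 mm above the worktop.
- pusher: Loose pusher that fits the chute, grey plastic, about 130 g, standing upright. Origin at the centre of its foot's underside, z up. Rectangular foot 58 x 30 mm (x, y), 80 mm long; above it a collar 88 x 60 mm, 6 mm thick (80 to 86 mm); above that a handle block 46 mm (x) by 24 mm (y), from 86 to 128 mm. Half a turn about z makes no difference.
- slim_pusher: Bystander: the other pusher, same grey plastic, same height and handle block, with a round foot of 28 mm diameter and a smaller collar 56 x 44 mm. It and the wide pusher may have changed places. Leave it standing.
- mat: Black rubber draining mat with fine ribs, 150 x 120 mm (x, y), 4 mm thick, fixed on the worktop to one side of the grater. Origin at the centre of its underside.
- bowl: Bystander: white ceramic bowl, 110 mm across, 50 mm high, on the worktop on the other side of the grater. Origin at the centre of its underside. Leave it alone.

How it is judged:
By the outcome, as a careful person would: the job done as asked, in the order asked, and still so for the second after the job is handed in, while the arm keeps its last pose, push and grip.
It also fails if it takes over 64 s, if anything falls off the work surface, if the arm or the gripper's body presses on something with over 40 N, if the wrist force passes 120 N, or if a joint passes its speed limit or range.

## Robot

A 7-joint arm with a two-finger parallel gripper is mounted at the origin on the work surface. World frame = base frame: x ahead of the robot, y to its left, z up, the work surface at z = 0. Lengths are in mm, angles in degrees, forces in N, time in s.
With the tool pointing down it reaches from about 425 to 875 mm from the base axis. Payload 4.7 kg.
Tool frame: the origin (TCP) lies midway between the tips of the shut fingers; the grasp point (between the pads) lies 19 mm behind it; z points along the fingers, y is the line along which they close (so a half turn about z gives the same grasp; the last joint's range is limited). The gripper opens to 85 mm and grips with 20 to 120 N. Pads are 22 mm wide; open, the fingers measure 114 mm over their backs; the gripper's body (76 mm by 85 mm) begins 54 mm behind the grasp point. The pads swing forward as they close: fully open they stand 13 mm farther back than shut.
Start: joints at [-68.577, 18.392, -4.016, 83.108, 1.295, 78.541, -3.26], TCP at [228.884, 608.389, 231.349] pointing down, gripper open.
Joint ranges: [-163.93, 163.93], [-17.29, 119.83], [-79.2, 71.16], [3.27, 140.29], [-89.18, 269.18], [5.43, 117.66], [-154.24, 154.24]. Speed limits (degrees/s): [147.25, 147.25, 180, 180, 180, 180, 180].

## Interface

Orientations are given as [roll, pitch, yaw] about the fixed x, y, z axes, in that order (R = Rz(yaw) Ry(pitch) Rx(roll)).
In Python, from cell import manip gives the robot as it stands.
- The arm moves only by the tool hand_motion, called after "Call:" in YAML: its name, and indented under it one key for each argument. Schema: {"type":"object","properties":{"motion":{"type":"object","properties":{"ax":{"type":"array","items":{"type":"number"},"minItems":1,"maxItems":8},"ay":{"type":"array","items":{"type":"number"},"minItems":1,"maxItems":8},"az":{"type":"array","items":{"type":"number"},"minItems":1,"maxItems":8},"sx":{"type":"array","items":{"type":"number"},"minItems":1,"maxItems":8},"sy":{"type":"array","items":{"type":"number"},"minItems":1,"maxItems":8},"sz":{"type":"array","items":{"type":"number"},"minItems":1,"maxItems":8},"finger_gap":{"type":"array","items":{"type":"number"},"minItems":1,"maxItems":8}},"additionalProperties":false,"required":["ax","ay","az","sx","sy","sz","finger_gap"]},"force":{"type":"number"},"only":{"type":"string"},"quiet":{"type":"boolean"},"lines":{"type":"string"}},"required":["motion"],"additionalProperties":false}. motion is an object with one list for each field, all of the same length, 1 to 8, a row being the entries at one place: ax, ay, az (a rotation vector in parts of the range, where 1.0 means 45 degrees), sx, sy, sz (the shift in shares of the most that a row can go, 1 being 62.5 mm), finger_gap (the finger opening in mm); each row shifts and turns the commanded pose from where the row before left it, along the tool's axes as they then stand; what a row does not reach is not made up. A row lasts 1/8 s, in which the tool goes at most 62.5 mm and 10.7 degrees, less where a joint would pass 70% of its speed; a pose out of reach is approached as far as the arm can. The fingers move at their own pace and stop on an object; force is the grip in N (left out, the last holds). Time passes only in rows, so rows that do not move let the fingers close. The tool returns the time, the measured TCP pose, the force, the opening and the grip force at its end. only (a regular expression) keeps the lines of the reply that match it, lines (a string "A,B") keeps lines A to B, and quiet returns only ok. Input that does not fit is refused with a message, and nothing moves.
- manip.get_state(): the state, without advancing time (a new reading comes with each control period).
- manip.get_image(name): name is "scene" or "top" or "wrist"; returns (picture, depth): 480x640x3 uint8, blue, green, red; 480x640 float32, mm along the optical axis (not along the pixel's ray), 0 where there is no reading.
- manip.get_calibration(name): a dict with "vertical_fov" (degrees; the focal length in pixels is half the picture's height over the tangent of half this angle, whatever the lens; pixels are square), "cx", "cy" (the principal point, pixels), "R" (3x3) and "t" (3): a world point X has camera coordinates R X + t; the wrist camera has in their place "tool_from_camera" (4x4, takes a point from camera to tool coordinates, whose origin is the TCP and whose axes are the flange's). Camera axes: x right, y down, z forward; pixel columns grow to the right and rows downward; lengths in mm; the calibration is good to about 2 mm. A picture is of the moment at which its call begins: read the wrist's pose just before it. get_calibration takes no time and is no camera call.
- manip.finish_job(): hands the job in; it is judged then, once.
The state is a dict: "clock": time; "joints": joint angles; "qd": joint speeds; "tau": joint torques, N m; "tool_pos": TCP position; "ee_rot": TCP orientation; "ft_force": force on the tool from outside, world axes, zero at the start; "ft_torque": the same for the moment, N m; "finger_gap": finger opening in mm; "grasp_force": force on a finger pad.
Only numpy, scipy, OpenCV 4.12 (cv2) and the standard library are available. Lean on these libraries where they do the work, as an engineer would, in place of code of your own. Each camera call takes 0.05 s, during which the arm holds its last target. There are 200 camera calls.

## Working session

There is one attempt and no reset: what is moved stays moved. The work goes in short steps, Python scripts to look and compute and a tool call to move; the robot and the scene stay as the last step left them, time stands still between calls to the robot, and variables do not carry over. Pictures are saved under pics/ and viewed, at most 10 in all, crops included, and the job is handed in when it is done.

```bash
ls; mkdir -p pics; cat > h.py <<'E'
import numpy as np,cv2
from cell import manip
def grab(n,f):
    s=manip.get_state(); im,d=manip.get_image(n); cv2.imwrite(f'pics/{f}.png',im); np.savez(f'pics/{f}.npz',im=im,d=d,p=s['tool_pos'],r=s['ee_rot']); return im,d
E
python3 - <<'E'
from h import *
for n in('scene','top'):
    grab(n,n+'0'); print(n,manip.get_calibration(n))
print(manip.get_calibration('wrist')); print(manip.get_state())
E
```

```text
cell.py
pics
scene {'vertical_fov': 49.33621668910606, 'cx': 328.71114493478615, 'cy': 229.719526435298, 'R': array([[-0.47522376,  0.87973514, -0.01511461],
       [ 0.51655314,  0.26504796, -0.81420048],
       [-0.71227468, -0.39473492, -0.58038704]]), 't': array([ 250.54917848, -166.73593481, 1599.58714527])}
top {'vertical_fov': 49.06888744915539, 'cx': 321.07230992462553, 'cy': 239.4240539375867, 'R': array([[-0.02711147, -0.99930947,  0.02540786],
       [-0.99695006,  0.02516923, -0.07387213],
       [ 0.07318162, -0.02733315, -0.996944  ]]), 't': array([  -3.22237982,  534.0349009 , 1218.05408018])}
{'vertical_fov': 70.57221320345732, 'cx': 320.2894881808392, 'cy': 239.94642738944532, 'tool_from_camera': array([[ 9.40233209e-04, -9.60244376e-01, -2.79159191e-01,
         7.02583713e+01],
       [ 9.99999544e-01,  8.55620193e-04,  4.24948578e-04,
         1.39593343e+00],
       [-1.69200241e-04, -2.79159463e-01,  9.60244742e-01,
        -1.43031711e+02],
       [ 0.00000000e+00,  0.00000000e+00,  0.00000000e+00,
         1.00000000e+00]])}
{'clock': 0.1, 'joints': array([-68.5768285 ,  18.43793298,  -4.01635334,  83.16669909,
         1.29655818,  78.54205826,  -3.25920623]), 'qd': array([ 0.0013935 , -0.07970812, -0.05887426, -0.10846155, -0.06553305,
        0.00190043, -0.06795042]), 'tau': array([ 2.41513380e-04, -4.94872999e+01, -3.83688435e-01, -3.15206552e+01,
        1.30910572e-02,  7.42168806e-03,  2.49993839e-07]), 'tool_pos': array([228.73727427, 607.91196049, 230.30826096]), 'ee_rot': array([-1.79898632e+02,  6.68503620e-03,  1.59388287e+02]), 'ft_force': array([-0.1402792 , -0.38702841,  0.16349242]), 'ft_torque': array([-0.00147948, -0.04414137, -0.00518692]), 'grasp_force': 0.0, 'finger_gap': 85.25778513336375}
```

View pics/top0.png

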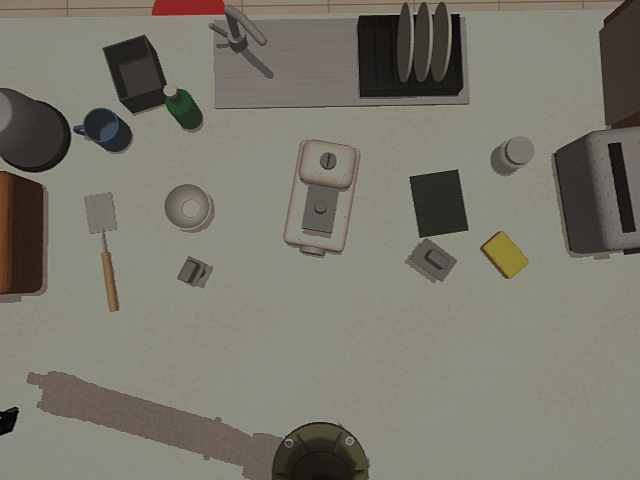

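View pics/scene0.png

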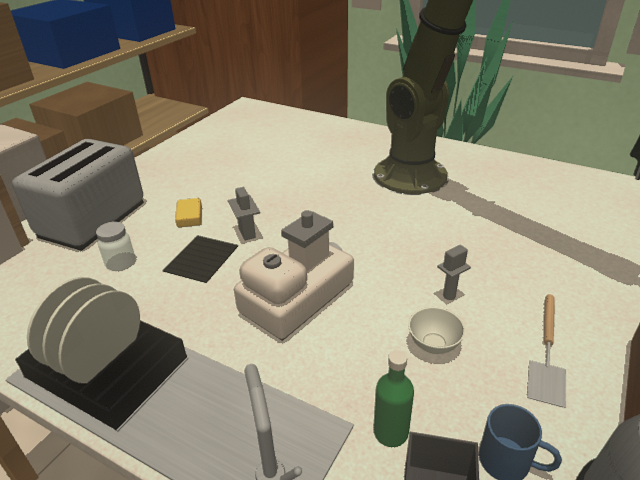

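The top view shows the capped chute at (320,207), with its knob, and the motor away from the robot. The mat is at (439,203), the wide pusher at (432,258), the slim one at (195,270) and the bowl at (189,207). The scene view shows the knob at (307,217) and the wide pusher's handle at (242,197).

```bash
cat >> h.py <<'E'
from scipy.spatial.transform import Rotation as Ro
def cam(n,f=None):
    c=manip.get_calibration(n); fl=240/np.tan(np.radians(c['vertical_fov']/2))
    if n=='wrist':
        T=c['tool_from_camera']; z=np.load(f'pics/{f}.npz'); Rw=Ro.from_euler('xyz',z['r'],degrees=True).as_matrix()
        Rc=Rw@T[:3,:3]; o=Rw@T[:3,3]+z['p']
    else: Rc=c['R'].T; o=-Rc@c['t']
    return fl,c['cx'],c['cy'],Rc,o
def ray(n,uv,f=None):
    fl,cx,cy,Rc,o=cam(n,f); return o,Rc@np.array([(uv[0]-cx)/fl,(uv[1]-cy)/fl,1])
def onz(n,uvs,z,f=None):
    r=[]
    for uv in uvs:
        o,d=ray(n,uv,f); r.append((o+d*(z-o[2])/d[2])[:2])
    return np.array(r)
def tri(o1,d1,o2,d2):
    A=np.c_[d1,-d2]; s=np.linalg.lstsq(A,o2-o1,rcond=None)[0]; a,b=o1+s[0]*d1,o2+s[1]*d2
    return (a+b)/2,np.linalg.norm(a-b)
def cloud(n,f):
    fl,cx,cy,Rc,o=cam(n,f); z=np.load(f'pics/{f}.npz'); d=z['d']; v,u=np.mgrid[:480,:640]
    P=np.stack([(u-cx)/fl*d,(v-cy)/fl*d,d],-1)@Rc.T+o; P[d==0]=np.nan; return P,z['im']
def rect(P,m):
    q=P[m][:,:2].astype(np.float32); (c,s,a)=cv2.minAreaRect(q)
    if s[0]<s[1]: s=s[::-1]; a+=90
    return np.round(c,1),np.round(s,1),round((a+90)%180-90,1),round(float(np.nanmedian(P[m][:,2])),1),len(q)
E
python3 - <<'E'
from h import *
B={'top':{'cap':(280,170,360,245),'wide':(400,230,465,290),'slim':(170,250,215,290),'mat':(400,160,475,245)},
 'scene':{'cap':(270,200,345,265),'wide':(220,180,265,245),'slim':(430,235,475,305)}}
L={'cap':[(168,185),(195,215)],'wide':[(78,95),(118,140)],'slim':[(78,95),(118,140)],'mat':[(-5,12)]}
for n in B:
    P,im=cloud(n,n+'0'); g=cv2.cvtColor(im,cv2.COLOR_BGR2GRAY); hsv=cv2.cvtColor(im,cv2.COLOR_BGR2HSV)
    for k,(a,b,c,d) in B[n].items():
        m0=np.zeros(g.shape,bool); m0[b:d,a:c]=1
        if k=='mat': m0&=g<75
        else: m0&=(g<150)
        for lo,hi in L[k]:
            m=m0&(P[...,2]>lo)&(P[...,2]<hi)
            if m.sum()>5:
                v,u=np.nonzero(m); print(n,k,lo,rect(P,m),np.round((u.mean(),v.mean()),1))
E
```

```text
top cap 168 (array([587.6, -13. ]), array([92.5, 63.8]), -11.0, 174.9, 1244) [320.2 208.4]
top cap 195 (array([586.9, -12.8]), array([22.4, 22.2]), -1.3, 204.0, 113) [320.5 206.3]
top wide 78 (array([ 478.1, -266.6]), array([88.2, 60.8]), 52.3, 85.9, 769) [432.9 259.6]
top wide 118 (array([ 478.1, -266.4]), array([46., 24.]), 50.9, 127.3, 239) [438.2 258.6]
top slim 78 (array([466.3, 272.3]), array([55.8, 45. ]), -27.9, 85.3, 224) [195.5 271.2]
top slim 118 (array([466.4, 272.1]), array([45.4, 25.1]), -29.3, 127.4, 251) [187.8 270.8]
top mat -5 (array([ 615.9, -303. ]), array([150.6, 119.9]), 7.2, 4.0, 3026) [438.3 203.2]
scene cap 168 (array([590.7, -13.8]), array([94.6, 66.3]), -11.4, 176.9, 802) [306.4 228.6]
scene cap 195 (array([591.9, -14. ]), array([22.2, 21.8]), 59.7, 205.4, 103) [306.4 215.4]
scene wide 78 (array([ 481.6, -266.9]), array([91.5, 60.5]), 51.6, 88.3, 357) [243.2 208.3]
scene wide 118 (array([ 483.5, -265.1]), array([46.4, 23.8]), 51.6, 129.1, 135) [241.5 193.5]
scene slim 78 (array([470.2, 271.2]), array([58. , 43.2]), -28.7, 87.6, 233) [453.7 269.3]
scene slim 118 (array([470.8, 270.8]), array([47.7, 24.8]), -27.5, 128.4, 225) [455.6 252.4]
```

The rows are not in the units I measure in: shifts go in shares of 62.5 mm and turns go in shares of 45 degrees. I convert before sending: -40 mm is -0.64, -35 mm is -0.56.

Call:
hand_motion:
  motion: {"ax":[0,0,0,0,0,0,0,0],"ay":[0,0,0,0,0,0,0,0],"az":[0,0,0,0,0,0,0,0],"sx":[0,0,-0.56,-0.56,-0.56,-0.56,-0.56,-0.56],"sy":[0,0,-0.448,-0.448,-0.448,-0.448,-0.448,-0.448],"sz":[-0.48,-0.64,0,0,0,0,0,0],"finger_gap":[85,85,85,85,85,85,85,85]}
  force: 60

```text
clock: 1.1
tool_pos: [366.8, 375.6, 301.0]
ee_rot: [-180.0, -0.0, 159.4]
ft_force: [-0.0, -0.1, 0.3]
finger_gap: 85.1
grasp_force: 0.0
```

Call:
hand_motion:
  motion: {"ax":[0,0,0,0,0,0,0,0],"ay":[0,0,0,0,0,0,0,0],"az":[0,0,0,0,0,0,0,0],"sx":[-0.56,-0.56,-0.56,-0.56,-0.56,-0.56,-0.56,-0.56],"sy":[-0.448,-0.448,-0.448,-0.448,-0.448,-0.448,-0.448,-0.448],"sz":[0,0,0,0,0,0,0,0],"finger_gap":[85,85,85,85,85,85,85,85]}

```text
clock: 2.1
tool_pos: [549.8, 67.7, 301.0]
ee_rot: [-180.0, -0.0, 159.4]
ft_force: [0.5, 1.3, 0.0]
finger_gap: 85.2
grasp_force: 0.0
```

Call:
hand_motion:
  motion: {"ax":[0,0,0,0,0,0,0,0],"ay":[0,0,0,0,0,0,0,0],"az":[0,0,0.2222,0.2222,0.2222,0.2222,0.2222,0.2222],"sx":[-0.56,-0.48,0,0,0,0,0,0],"sy":[-0.448,-0.56,0,0,0,0,0,0],"sz":[0,0,0,0,0,0,0,0],"finger_gap":[85,85,85,85,85,85,85,85]}

```text
clock: 3.1
tool_pos: [587.9, -12.8, 300.8]
ee_rot: [-179.9, -0.0, 99.1]
ft_force: [-0.5, 0.7, -0.2]
finger_gap: 85.3
grasp_force: 0.0
```

Call:
hand_motion:
  motion: {"ax":[0,0,0,0],"ay":[0,0,0,0],"az":[0.2222,0.2222,0,0],"sx":[0,0,0,0],"sy":[0,0,0,0],"sz":[0,0,0,0],"finger_gap":[85,85,85,85]}

```text
clock: 3.6
tool_pos: [588.1, -12.8, 301.1]
ee_rot: [-180.0, 0.0, 79.6]
ft_force: [-0.8, -0.4, 0.1]
finger_gap: 84.9
grasp_force: 0.0
```

```bash
python3 - <<'E'
from h import *
grab('wrist','w1'); P,im=cloud('wrist','w1')
for lo,hi in[(168,185),(195,215)]:
    m=(P[...,2]>lo)&(P[...,2]<hi)&(np.hypot(P[...,0]-588,P[...,1]+13)<70)
    v,u=np.nonzero(m); print(rect(P,m),u.mean(),v.mean())
    o,d=ray('wrist',(u.mean(),v.mean()),'w1'); uv=(320.5,206.3) if lo>190 else (320.2,208.4)
    print(tri(o,d,*ray('top',uv)))
E
```

```text
(array([590. , -11.6]), array([92.2, 64.4]), -11.1, 175.3, 7603) 321.3538077074839 227.61738787320795
(array([589.55311304, -13.57767299, 154.90832893]), np.float64(0.44890645312574406))
(array([590.1, -11.3]), array([23.1, 23. ]), 3.6, 205.1, 824) 321.44174757281553 239.53155339805826
(array([589.23362528, -13.50535535, 191.92493335]), np.float64(1.2050484636806402))
```

View pics/w1.png

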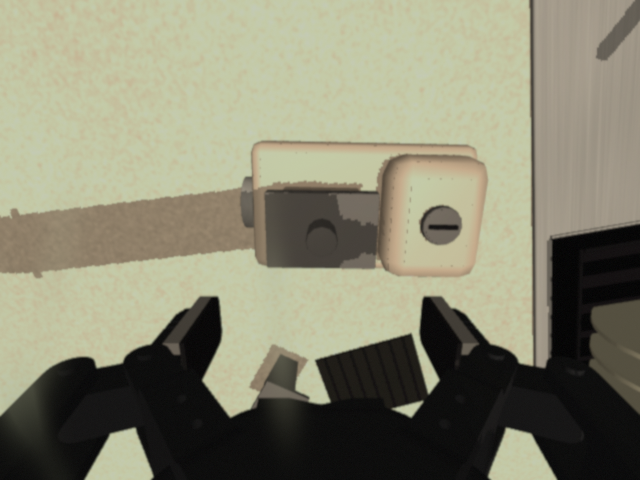

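The wrist view shows the cap centred at (321,228) with its knob at (321,239). All views agree with a knob top at about 205 mm.

Scaled: 30 mm is 0.48, 1.5 mm is 0.024.

Call:
hand_motion:
  motion: {"ax":[0,0,0,0,0,0],"ay":[0,0,0,0,0,0],"az":[0,0,0,0,0,0],"sx":[0.008,0,0,0,0,0],"sy":[0.024,0,0,0,0,0],"sz":[0.48,0.48,0.48,0.32,0.16,0],"finger_gap":[60,60,60,60,60,60]}
  force: 40

```text
clock: 4.4
tool_pos: [589.5, -12.7, 181.0]
ee_rot: [-180.0, 0.0, 79.4]
ft_force: [-0.5, 0.0, -0.2]
finger_gap: 60.1
grasp_force: 0.0
```

Call:
hand_motion:
  motion: {"ax":[0,0,0,0,0,0],"ay":[0,0,0,0,0,0],"az":[0,0,0,0,0,0],"sx":[0,0,0,0,0,0],"sy":[0,0,0,0,0,0],"sz":[0,0,0,0,0,0],"finger_gap":[20,20,20,20,20,20]}
  force: 40

```text
clock: 5.15
tool_pos: [590.4, -12.6, 182.5]
ee_rot: [179.9, -0.0, 79.4]
ft_force: [-0.3, -0.3, 5.6]
finger_gap: 22.9
grasp_force: 39.6
```

Scaled: -20 mm is -0.32, -15 mm is -0.24.

Call:
hand_motion:
  motion: {"ax":[0,0,0,0,0,0,0],"ay":[0,0,0,0,0,0,0],"az":[0,0,0,0,0,0,0],"sx":[0,0,0,0,0,0,0],"sy":[0,0,0,0,0,0,0],"sz":[-0.08,-0.16,-0.24,-0.32,-0.32,-0.32,0],"finger_gap":[20,20,20,20,20,20,20]}

```text
clock: 6.02
tool_pos: [590.8, -12.9, 273.7]
ee_rot: [179.8, -0.1, 79.4]
ft_force: [0.0, -0.2, -0.9]
finger_gap: 22.8
grasp_force: 39.2
```

```bash
python3 - <<'E'
from h import *
for n in('scene','top'): grab(n,n+'1'); 
P,im=cloud('scene','scene1')
print(manip.get_state()['tool_pos'])
cv2.imwrite('pics/s1c.png',cv2.resize(im[130:330,220:420],(600,600)))
E
```

```text
[589.60140841 -12.65527615 271.25307334]
```

View pics/s1c.png

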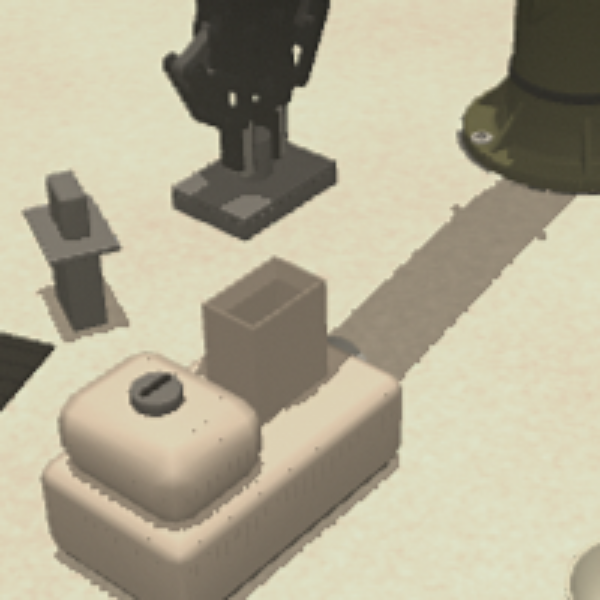

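Scaled: -40 mm is -0.64, -20 mm is -0.32.

Call:
hand_motion:
  motion: {"ax":[0,0,0,0,0,0,0,0],"ay":[0,0,0,0,0,0,0,0],"az":[0,0,0,0,0,0,0,0],"sx":[-0.32,-0.64,-0.64,-0.64,-0.64,-0.64,-0.64,-0.32],"sy":[0.096,0.176,0.192,0.192,0.192,0.192,0.16,0.08],"sz":[0,0,0,0,0,0,0,0],"finger_gap":[20,20,20,20,20,20,20,20]}

```text
clock: 7.12
tool_pos: [615.3, -305.6, 269.7]
ee_rot: [-179.9, 0.1, 79.2]
ft_force: [-0.4, 0.2, -1.0]
finger_gap: 22.5
grasp_force: 39.2
```

Call:
hand_motion:
  motion: {"ax":[0,0,0,0,0,0,0,0],"ay":[0,0,0,0,0,0,0,0],"az":[-0.1333,-0.1333,-0.1333,0,0,0,0,0],"sx":[0,0,0,0,0,0,0,0],"sy":[0,0,0,0,0,0,0,0],"sz":[0.16,0.48,0.64,0.64,0.64,0.48,0.32,0],"finger_gap":[20,20,20,20,20,20,20,20]}

```text
clock: 8.12
tool_pos: [615.5, -301.9, 59.2]
ee_rot: [-179.8, -0.1, 97.4]
ft_force: [0.1, -0.1, -0.3]
finger_gap: 22.7
grasp_force: 39.2
```

Scaled: 8 mm is 0.128, 6 mm is 0.096.

Call:
hand_motion:
  motion: {"ax":[0,0,0,0,0,0],"ay":[0,0,0,0,0,0],"az":[0,0,0,0,0,0],"sx":[0,0,0,0,0,0],"sy":[0,0,0,0,0,0],"sz":[0.128,0.128,0.096,0.048,0.032,0],"finger_gap":[20,20,20,20,20,20]}

```text
clock: 8.88
tool_pos: [616.8, -302.6, 34.3]
ee_rot: [180.0, -0.0, 97.4]
ft_force: [0.4, -0.3, 0.2]
finger_gap: 22.6
grasp_force: 39.2
```

Call:
hand_motion:
  motion: {"ax":[0,0,0],"ay":[0,0,0],"az":[0,0,0],"sx":[0,0,0],"sy":[0,0,0],"sz":[0.032,0.016,0],"finger_gap":[20,20,20]}

```text
clock: 9.25
tool_pos: [616.8, -302.6, 31.3]
ee_rot: [-180.0, -0.0, 97.4]
ft_force: [0.6, -0.2, -1.6]
finger_gap: 22.4
grasp_force: 39.2
```

Scaled: 1 mm is 0.016, 0.5 mm is 0.008.

Call:
hand_motion:
  motion: {"ax":[0,0,0],"ay":[0,0,0],"az":[0,0,0],"sx":[0,0,0],"sy":[0,0,0],"sz":[0.016,0.008,0],"finger_gap":[20,20,20]}

```text
clock: 9.62
tool_pos: [616.8, -302.6, 29.8]
ee_rot: [180.0, -0.0, 97.4]
ft_force: [-0.9, -0.3, -0.5]
finger_gap: 22.9
grasp_force: 39.2
```

Call:
hand_motion:
  motion: {"ax":[0,0,0],"ay":[0,0,0],"az":[0,0,0],"sx":[0,0,0],"sy":[0,0,0],"sz":[0.016,0.008,0],"finger_gap":[20,20,20]}

```text
clock: 10.0
tool_pos: [616.8, -302.6, 28.6]
ee_rot: [180.0, -0.0, 97.4]
ft_force: [-1.9, 0.5, 1.5]
finger_gap: 22.2
grasp_force: 39.5
```

Call:
hand_motion:
  motion: {"ax":[0,0],"ay":[0,0],"az":[0,0],"sx":[0,0],"sy":[0,0],"sz":[0.016,0],"finger_gap":[20,20]}

```text
clock: 10.25
tool_pos: [616.8, -302.6, 28.5]
ee_rot: [180.0, -0.0, 97.4]
ft_force: [-3.2, 2.4, 6.5]
finger_gap: 22.5
grasp_force: 40.0
```

Call:
hand_motion:
  motion: {"ax":[0,0,0,0],"ay":[0,0,0,0],"az":[0,0,0,0],"sx":[0,0,0,0],"sy":[0,0,0,0],"sz":[0,0,0,0],"finger_gap":[50,50,50,50]}

```text
clock: 10.75
tool_pos: [616.7, -302.6, 27.1]
ee_rot: [-180.0, -0.0, 97.4]
ft_force: [-0.3, -0.8, 0.2]
finger_gap: 49.6
grasp_force: 0.0
```

Call:
hand_motion:
  motion: {"ax":[0,0,0,0,0,0,0],"ay":[0,0,0,0,0,0,0],"az":[0,0,0,0,0,0,0],"sx":[0,0,0,0,0,0,0],"sy":[0,0,0,0,0,0,0],"sz":[-0.24,-0.48,-0.8,-0.8,-0.8,-0.8,0],"finger_gap":[50,50,50,50,50,50,60]}

```text
clock: 11.62
tool_pos: [618.4, -304.5, 279.2]
ee_rot: [179.5, 0.3, 97.4]
ft_force: [0.2, 0.0, 0.2]
finger_gap: 60.3
grasp_force: 0.0
```

```bash
python3 - <<'E'
from h import *
for n in('scene','top'): grab(n,n+'2')
# chute rim from both fixed views (1: before, 2: now)
for n,f in(('top','top2'),('scene','scene2'),('scene','scene1')):
    P,im=cloud(n,f)
    m=(P[...,2]>164)&(P[...,2]<177)&(abs(P[...,0]-589)<60)&(abs(P[...,1]+13)<45)
    print(f,rect(P,m)); 
    m=(P[...,2]>18)&(P[...,2]<27)&(abs(P[...,0]-616)<60)&(abs(P[...,1]+303)<60)
    if m.sum()>20: print('cap',rect(P,m))
im=np.load('pics/scene2.npz')['im']; a=cv2.resize(im[160:310,130:380],(750,450)); cv2.imwrite('pics/s2c.png',a)
E
```

```text
top2 (array([587.2, -12. ]), array([76.6, 48. ]), -11.2, 168.4, 304)
cap (array([ 615.8, -302.6]), array([92.1, 65.5]), 6.7, 21.3, 810)
scene2 (array([589.9, -13.4]), array([79.5, 52.3]), -8.9, 169.6, 383)
cap (array([ 617. , -304.3]), array([98.7, 66.9]), 6.7, 23.3, 556)
scene1 (array([588.7, -13.5]), array([79.9, 51.2]), -11.2, 169.3, 377)
```

View pics/s2c.png

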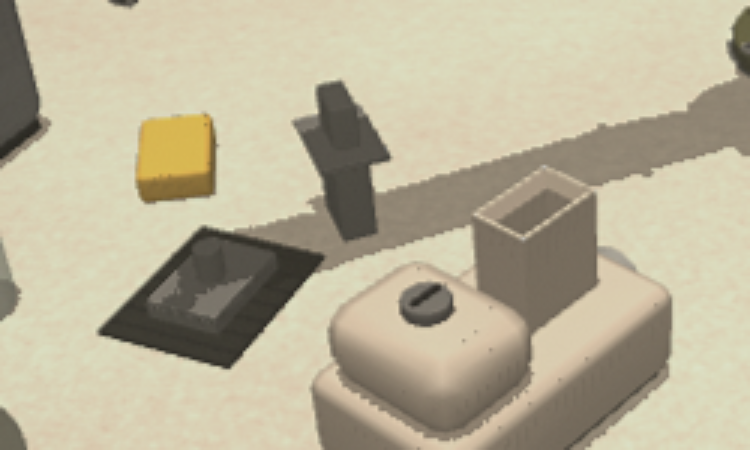

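The cap lies flat and the right way up on the mat, at about (205,280) in the crop. The chute is open at (540,200) and the wide pusher is still standing at (345,160).

Scaled: -27 mm is -0.432, -26 mm is -0.416, 9 degrees / 45 = 0.2.

Call:
hand_motion:
  motion: {"ax":[0,0,0,0,0,0,0,0],"ay":[0,0,0,0,0,0,0,0],"az":[0,0,0,0,0,0.2,0.2,0.2],"sx":[0.176,0.176,0.176,0.176,0.176,0,0,0],"sy":[-0.416,-0.432,-0.432,-0.416,-0.416,0,0,0],"sz":[0,0,0,0,0,0.16,0.16,0.16],"finger_gap":[60,60,60,60,60,60,60,60]}

```text
clock: 12.72
tool_pos: [478.0, -264.4, 240.8]
ee_rot: [-179.9, -0.0, 70.1]
ft_force: [-0.6, -0.8, 0.3]
finger_gap: 59.7
grasp_force: 0.0
```

Call:
hand_motion:
  motion: {"ax":[0,0,0,0],"ay":[0,0,0,0],"az":[0.2,0.2178,0,0],"sx":[0,0,0,0],"sy":[0,0,0,0],"sz":[0.16,0.16,0,0],"finger_gap":[60,60,60,60]}

```text
clock: 13.22
tool_pos: [478.6, -264.9, 222.1]
ee_rot: [-180.0, 0.0, 51.8]
ft_force: [-0.9, -0.2, 0.3]
finger_gap: 60.0
grasp_force: 0.0
```

```bash
python3 - <<'E'
from h import *
grab('wrist','w2'); P,im=cloud('wrist','w2'); z=np.load('pics/w2.npz'); print(z['p'],z['r'])
for lo,hi in[(80,92),(120,135)]:
    m=(P[...,2]>lo)&(P[...,2]<hi)&(np.hypot(P[...,0]-479,P[...,1]+266)<70); v,u=np.nonzero(m); print(rect(P,m),u.mean(),v.mean())
    Q=(P-z['p'])@Ro.from_euler('xyz',z['r'],degrees=True).as_matrix(); print('tool',rect(Q,m))
o=ray('wrist',(u.mean(),v.mean()),'w2'); print(tri(*o,*ray('scene',(241.5,193.5))))
E
```

```text
[ 478.60148842 -264.85508419  222.08383967] [-1.79961563e+02  1.35669702e-02  5.17501711e+01]
(array([ 480.4, -265.5]), array([88.1, 60.1]), 51.7, 86.3, 4984) 322.2570224719101 221.32865168539325
tool (array([0.6, 2. ]), array([88.1, 60.1]), 0.0, 135.8, 4984)
(array([ 481.1, -265.1]), array([45.6, 23.5]), 51.2, 128.0, 1915) 322.6219321148825 240.86370757180157
tool (array([1.4, 2.1]), array([45.6, 23.5]), 0.5, 94.1, 1915)
(array([ 481.85694469, -265.62191893,  124.22692141]), np.float64(2.2658584016861543))
```

View pics/w2.png

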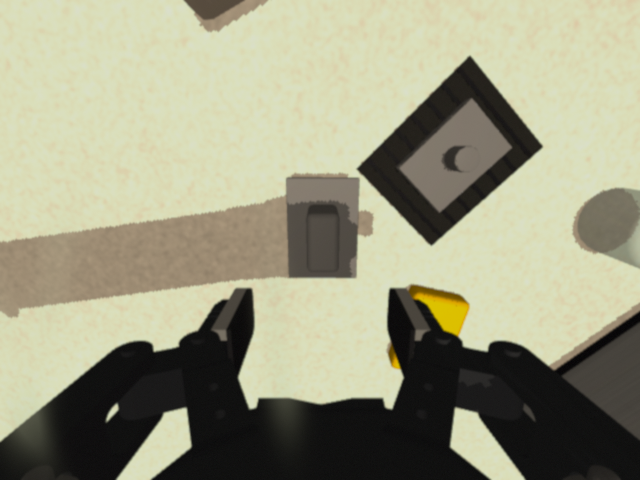

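The wrist view shows the wide handle at (322,240), square between the fingers, with its top at 128 mm. The cap on the mat is at (460,158).

Scaled: 30 mm is 0.48, 20 mm is 0.32.

Call:
hand_motion:
  motion: {"ax":[0,0,0,0,0,0,0],"ay":[0,0,0,0,0,0,0],"az":[0,0,0,0,0,0,0],"sx":[0.016,0,0,0,0,0,0],"sy":[0.032,0,0,0,0,0,0],"sz":[0.48,0.48,0.48,0.32,0.224,0,0],"finger_gap":[60,60,60,60,60,60,60]}

```text
clock: 14.15
tool_pos: [481.6, -265.9, 99.2]
ee_rot: [179.9, -0.0, 51.6]
ft_force: [0.3, 0.5, -0.2]
finger_gap: 60.2
grasp_force: 0.0
```

Call:
hand_motion:
  motion: {"ax":[0,0,0,0,0,0],"ay":[0,0,0,0,0,0],"az":[0,0,0,0,0,0],"sx":[0,0,0,0,0,0],"sy":[0,0,0,0,0,0],"sz":[0,0,0,0,0,0],"finger_gap":[20,20,20,20,20,20]}
  force: 80

```text
clock: 14.9
tool_pos: [481.5, -265.5, 99.1]
ee_rot: [180.0, -0.0, 51.6]
ft_force: [-1.6, 1.2, 6.1]
finger_gap: 22.9
grasp_force: 78.9
```

Scaled: -40 mm is -0.64, -30 mm is -0.48.

Call:
hand_motion:
  motion: {"ax":[0,0,0,0,0,0,0,0],"ay":[0,0,0,0,0,0,0,0],"az":[0,0,0,0,0,0,0,0],"sx":[0,0,0,0,0,0,0,0],"sy":[0,0,0,0,0,0,0,0],"sz":[-0.096,-0.24,-0.48,-0.64,-0.64,-0.64,-0.48,-0.16],"finger_gap":[20,20,20,20,20,20,20,20]}

```text
clock: 15.9
tool_pos: [481.5, -266.2, 311.8]
ee_rot: [179.8, -0.1, 51.6]
ft_force: [0.6, -0.5, -1.8]
finger_gap: 22.6
grasp_force: 78.4
```

Call:
hand_motion:
  motion: {"ax":[0,0,0,0,0,0,0,0],"ay":[0,0,0,0,0,0,0,0],"az":[0,0,0,0,0,0,0,0],"sx":[0.224,0.448,0.576,0.576,0.576,0.576,0.448,0.224],"sy":[-0.144,-0.288,-0.352,-0.352,-0.352,-0.352,-0.288,-0.16],"sz":[0,0,0,0,0,0,0,0],"finger_gap":[20,20,20,20,20,20,20,20]}

```text
clock: 16.9
tool_pos: [510.1, 4.0, 308.4]
ee_rot: [-179.9, 0.1, 51.7]
ft_force: [0.1, -0.4, -1.0]
finger_gap: 22.5
grasp_force: 78.5
```

Call:
hand_motion:
  motion: {"ax":[0,0,0,0,0,0,0,0],"ay":[0,0,0,0,0,0,0,0],"az":[0.1778,0.2,0.2,0.2,0.2,0.2,0.2133,0],"sx":[0,0,0,0,0,0,0,0],"sy":[0,0,0,0,0,0,0,0],"sz":[0,0,0,0,0,0,0,0],"finger_gap":[20,20,20,20,20,20,20,20]}

```text
clock: 17.9
tool_pos: [510.4, 0.9, 308.9]
ee_rot: [180.0, 0.0, -11.0]
ft_force: [-0.1, -0.2, -0.7]
finger_gap: 23.1
grasp_force: 78.4
```

Call:
hand_motion:
  motion: {"ax":[0,0],"ay":[0,0],"az":[0,0],"sx":[0,0],"sy":[0,0],"sz":[0,0],"finger_gap":[20,20]}

```text
clock: 18.15
tool_pos: [510.6, 1.7, 309.2]
ee_rot: [180.0, 0.0, -10.9]
ft_force: [0.8, 0.2, -1.5]
finger_gap: 22.5
grasp_force: 78.4
```

```bash
python3 - <<'E'
from h import *
grab('wrist','w3'); P,im=cloud('wrist','w3'); z=np.load('pics/w3.npz'); print(z['p'],z['r'])
m=(P[...,2]>164)&(P[...,2]<177)&(np.hypot(P[...,0]-589,P[...,1]+13)<55)
Q=(P-z['p'])@Ro.from_euler('xyz',z['r'],degrees=True).as_matrix(); print(rect(P,m),'tool',rect(Q,m))
m=(Q[...,2]>5)&(Q[...,2]<25)&(abs(Q[...,0])<60)&(abs(Q[...,1])<50)
if m.sum()>50: print('collar',rect(Q,m))
E
```

```text
[510.55394392   1.74738217 309.22799582] [ 1.79993972e+02  4.77994031e-03 -1.09494442e+01]
(array([589.6, -11. ]), array([76.3, 48.1]), -11.5, 169.6, 2301) tool (array([80. , -2.5]), array([76.3, 48.1]), 0.5, 139.6, 2301)
collar (array([19.3, -1.3]), array([60.2, 47.5]), 89.8, 12.7, 8495)
```

View pics/w3.png

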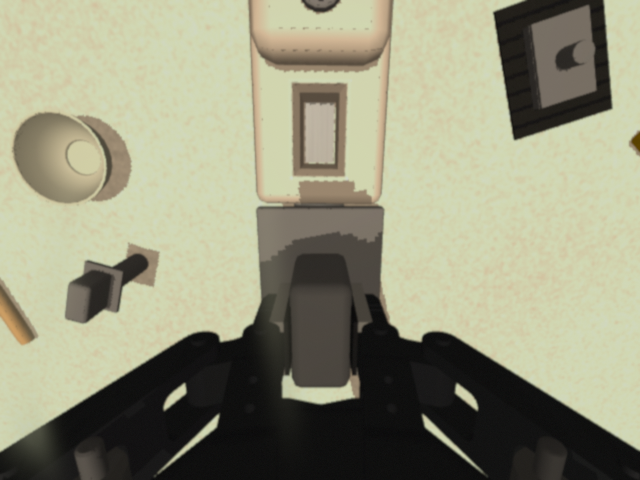

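The mouth is at (319,129), the collar is square ahead of the fingers at (320,240), and the slim pusher and the bowl are undisturbed.

Scaled: 25 mm is 0.4, 15 mm is 0.24, 0.4 degrees / 45 = 0.0089.

Call:
hand_motion:
  motion: {"ax":[0,0,0,0,0,0,0,0],"ay":[0,0,0,0,0,0,0,0],"az":[0.0089,0,0,0,0,0,0,0],"sx":[0.192,0.4,0.4,0.208,0.0896,0,0,0],"sy":[0,-0.0096,-0.0096,0,0,0,0,0],"sz":[0,0,0,0,0,0.24,0.24,0.08],"finger_gap":[20,20,20,20,20,20,20,20]}
  force: 100

```text
clock: 19.2
tool_pos: [588.6, -12.4, 272.5]
ee_rot: [180.0, 0.2, -11.4]
ft_force: [0.2, 0.4, -0.3]
finger_gap: 22.5
grasp_force: 97.9
```

Call:
hand_motion:
  motion: {"ax":[0,0,0,0,0],"ay":[0,0,0,0,0],"az":[0,0,0,0,0],"sx":[0,0,0,0,0],"sy":[0,0,0,0,0],"sz":[0.064,0.064,0.064,0.048,0],"finger_gap":[20,20,20,20,20]}

```text
clock: 19.82
tool_pos: [589.8, -12.7, 259.1]
ee_rot: [180.0, 0.0, -11.4]
ft_force: [-0.3, 0.5, -1.0]
finger_gap: 22.5
grasp_force: 97.9
```

Scaled: 2 mm is 0.032.

Call:
hand_motion:
  motion: {"ax":[0,0,0,0],"ay":[0,0,0,0],"az":[0,0,0,0],"sx":[0,0,0,0],"sy":[0,0,0,0],"sz":[0.032,0.032,0.032,0],"finger_gap":[20,20,20,20]}

```text
clock: 20.32
tool_pos: [589.8, -12.7, 253.1]
ee_rot: [180.0, 0.0, -11.4]
ft_force: [-0.3, -0.2, -1.3]
finger_gap: 22.3
grasp_force: 97.9
```

Call:
hand_motion:
  motion: {"ax":[0,0,0],"ay":[0,0,0],"az":[0,0,0],"sx":[0,0,0],"sy":[0,0,0],"sz":[0.048,0.048,0],"finger_gap":[20,20,20]}

```text
clock: 20.7
tool_pos: [589.7, -12.7, 247.0]
ee_rot: [180.0, 0.0, -11.4]
ft_force: [-0.8, 0.6, -1.5]
finger_gap: 22.2
grasp_force: 97.9
```

Scaled: 8 mm is 0.128, 6 mm is 0.096.

Call:
hand_motion:
  motion: {"ax":[0,0,0,0,0,0,0,0],"ay":[0,0,0,0,0,0,0,0],"az":[0,0,0,0,0,0,0,0],"sx":[0,0,0,0,0,0,0,0],"sy":[0,0,0,0,0,0,0,0],"sz":[0.096,0.128,0.128,0.128,0.096,0.064,0.032,0],"finger_gap":[20,20,20,20,20,20,20,20]}

```text
clock: 21.7
tool_pos: [589.9, -12.7, 205.3]
ee_rot: [-180.0, -0.0, -11.4]
ft_force: [0.0, 0.9, -0.7]
finger_gap: 22.6
grasp_force: 97.9
```

Call:
hand_motion:
  motion: {"ax":[0,0,0,0],"ay":[0,0,0,0],"az":[0,0,0,0],"sx":[0,0,0,0],"sy":[0,0,0,0],"sz":[0.032,0.032,0,0],"finger_gap":[20,20,20,20]}

```text
clock: 22.2
tool_pos: [589.8, -12.7, 201.3]
ee_rot: [-180.0, 0.0, -11.4]
ft_force: [0.4, 0.2, -1.0]
finger_gap: 22.7
grasp_force: 98.1
```

Call:
hand_motion:
  motion: {"ax":[0,0,0,0],"ay":[0,0,0,0],"az":[0,0,0,0],"sx":[0,0,0,0],"sy":[0,0,0,0],"sz":[0.032,0.032,0,0],"finger_gap":[20,20,20,20]}

```text
clock: 22.7
tool_pos: [590.0, -12.7, 197.7]
ee_rot: [-180.0, -0.0, -11.4]
ft_force: [-0.8, 0.6, 4.0]
finger_gap: 22.4
grasp_force: 98.6
```

Call:
hand_motion:
  motion: {"ax":[0,0,0,0],"ay":[0,0,0,0],"az":[0,0,0,0],"sx":[0,0,0,0],"sy":[0,0,0,0],"sz":[0.032,0,0,0],"finger_gap":[20,20,20,20]}

```text
clock: 23.2
tool_pos: [590.0, -12.7, 195.6]
ee_rot: [-180.0, -0.0, -11.4]
ft_force: [-2.0, 0.7, 5.5]
finger_gap: 22.5
grasp_force: 98.8
```

Scaled: 2 mm is 0.032, 0.5 mm is 0.008.

Call:
hand_motion:
  motion: {"ax":[0,0,0,0,0],"ay":[0,0,0,0,0],"az":[0,0,0,0,0],"sx":[0,0,0,0,0],"sy":[0,0,0,0,0],"sz":[0.032,0.032,0.008,0,0],"finger_gap":[20,20,20,20,20]}

```text
clock: 23.82
tool_pos: [590.1, -12.7, 191.6]
ee_rot: [-180.0, -0.0, -11.4]
ft_force: [-2.1, -0.1, 7.5]
finger_gap: 22.4
grasp_force: 99.1
```

```bash
python3 - <<'E'
from h import *
grab('scene','scene4'); f=[manip.get_image('top') and manip.get_state()['ft_force'][2] for _ in range(6)]; print(np.round(f,1),manip.get_state()['tool_pos'])
im=np.load('pics/scene4.npz')['im']; a=cv2.resize(im[180:270,260:380],(800,600),interpolation=cv2.INTER_CUBIC); cv2.imwrite('pics/s4c.png',a)
P,_=cloud('scene','scene4'); m=(P[...,2]>168)&(P[...,2]<190)&(abs(P[...,0]-589)<55)&(abs(P[...,1]+13)<45); print(rect(P,m))
E
```

```text
[7.2 7.6 8.  8.  7.5 8. ] [590.13091248 -12.70570186 191.62963714]
(array([589.8, -13.8]), array([90. , 62.4]), -10.7, 180.5, 589)
```

View pics/s4c.png

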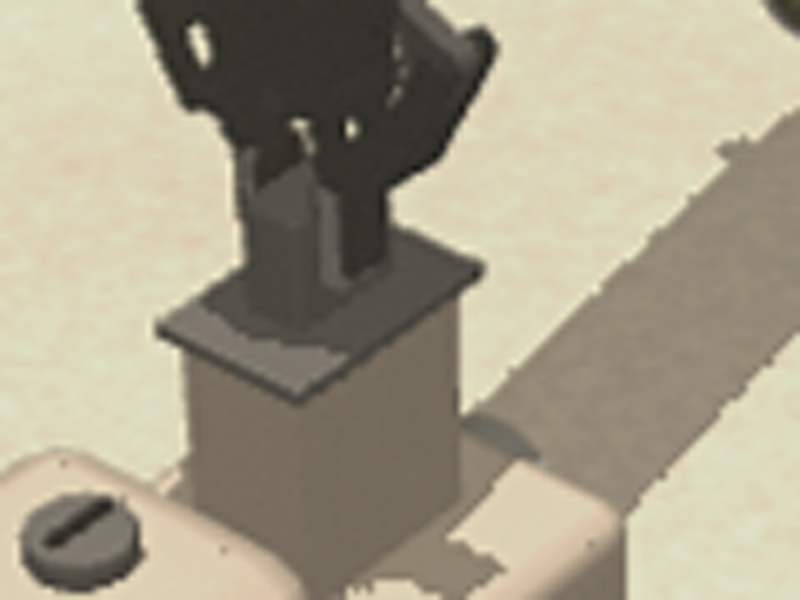

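The collar, at (320,310), sits just above the rim, level and square. From the force the gap is about 2 mm, so I will press slightly more.

Scaled: 0.5 mm is 0.008.

Call:
hand_motion:
  motion: {"ax":[0,0,0,0,0,0],"ay":[0,0,0,0,0,0],"az":[0,0,0,0,0,0],"sx":[0,0,0,0,0,0],"sy":[0,0,0,0,0,0],"sz":[0.008,0.008,0,0,0,0],"finger_gap":[20,20,20,20,20,20]}

```text
clock: 24.92
tool_pos: [590.2, -12.7, 190.8]
ee_rot: [-180.0, -0.0, -11.4]
ft_force: [-2.2, 0.6, 8.6]
finger_gap: 22.1
grasp_force: 99.2
```

```bash
python3 - <<'E'
from h import *
f=[manip.get_image('top') and manip.get_state()['ft_force'] for _ in range(10)]; print(np.mean(f,0),manip.get_state()['tool_pos'])
E
```

```text
[-2.07665031  0.4123683   7.86602444] [590.12106776 -12.70688879 190.7125993 ]
```

```bash
python3 -c "
from cell import manip
print(manip.finish_job())"
```

```text
the job is handed in; nothing more can be done
None
```

I've handed the job in at about 25 s: the dust cap is right way up on the mat, and the wide pusher is upright in the chute, still gripped and held down, its collar an estimated 1–2 mm above the rim; the slim pusher and bowl were left alone.

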